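Roll a vial up to the feeler of a reader bed and take the reading

TASK

The glass vial lies on its side in the channel of the reader bed. Push its side gently so that it rolls up the channel to the mark and presses the sprung black feeler bar in by about 5 mm, hold it there for a second without driving the bar to its end, then ease off slowly so that the vial stays lying at the feeler and does not roll back. Once it lies there by itself, press the black button on the stop housing to take the reading, and leave everything else alone.

Things in the scene. Friction and masses are not known exactly. Their poses are not given: they have to be found in the camera images.
- vial_center (a point): Centre of the loose glass vial (brown, screw cap) lying on its side across the channel: 33 mm diameter over its 60 mm body, 70 mm long with the slightly thinner cap, 0.07 to 0.12 kg. It rolls freely; lying there its centre is 16.5 mm above the channel floor. It must stay lying on the bed. Glass: never more than 12 N from the gripper or on the feeler.
- bed: Fixed white reader bed 340 x 104 x 12 mm, origin at the centre of its underside; x is the rolling direction, from the open end to the stop housing, z up. Channel floor 12 mm above the origin, 80 mm wide between aluminium rails that stand 10 mm above it from x = -170 to +110 mm. The vial starts at x = -125 to -75 mm.
- stop_unit: Grey stop housing fixed on the bed (45 x 76 mm, 45 mm high), origin at the centre of its underside on the channel floor, 137.5 mm along the bed's x, axes as the bed. A carriage on a rod comes out of it toward the open end; its two pointers over the rails end in dark ticks: the mark, 16 mm before the feeler face, where the axis of a vial that just touches the feeler lies.
- read_button_top (a point): Centre of the top of the black round push button (24 mm diameter) on the top of the stop housing; it is pressed straight down.
- read_button (a joint): Travel of that button in m: 0 up, 0.005 fully down (about 4 N; it springs back). It reads at 0.0035. Before that, the vial must have pressed the feeler with 4 to 12 N (3 to 8 mm) for 0.4 s, and then have come to rest untouched with its side within 4 mm of the feeler face; let go quickly, it is flicked back by the spring.
- timer: Bystander: white lab timer 64 x 64 x 18 mm, loose on the bench beside the bed, origin at the centre of its underside. Leave alone.
- small_vial: Bystander: small upright vial, 25 mm diameter, 48 mm high, loose beside the bed, origin at the centre of its underside. Leave alone.
- tape: Bystander: roll of tape lying flat, 96 mm diameter, 25 mm high, loose beside the bed, origin at the centre of its underside. Leave alone.
- rod_exit (a point): Point on the housing's front face where the rod comes out, 16.5 mm above the channel floor. The rod bears the feeler, a black bar 50 mm wide and 12 mm high. How far out it is set differs each time and is not reported: its free face (feeler_face) is anywhere from x = +54 to +84 mm on the bed, to be seen or felt. It gives along x on a spring, about 1.5 N per mm, with its end at 9 mm.

How it is judged:
By the outcome, as a careful person would: the job done as asked, in the order asked, and still so for the second after the job is handed in, with the robot touching nothing.
It also fails if it takes over 72 s, if anything falls off the work surface, if the arm or the gripper's body presses on something with over 40 N, if the wrist force passes 120 N, or if a joint passes its speed limit or range.

ROBOT

A 6-joint arm with a two-finger parallel gripper is mounted at the origin on a cart in front of the work surface, level with it; the furniture and walls round the work are solid. World frame = base frame: x ahead of the robot, y to its left, z up, the work surface at z = 0. Lengths are in mm, angles in rad, forces in N, time in s.
With the tool pointing down it reaches from about 300 to 775 mm from the base axis. Payload 14.6 kg.
Tool frame: the origin (TCP) lies midway between the tips of the shut fingers; the grasp point (between the pads) lies 19 mm behind it (grip_depth is the distance from the TCP to the grasp point, in mm); z points along the fingers, y is the direction in which the jaws open and shut (so a half turn about z gives the same grasp; the last joint's range is limited). The gripper opens to 94 mm and grips with 3 to 60 N. Pads are 16 mm wide; open, the fingers measure 119 mm over their backs; the gripper's body (75 mm by 177 mm) begins 78 mm behind the grasp point.
Start: joints at [1.275, 0.3, 1.521, -0, 1.321, -0.067], TCP at [124.743, 535.657, 176.446] pointing down, gripper open.
Joint ranges: [-3.03, 3.03], [-0.79, 2.21], [0.23, 2.52], [-1.04, 4.18], [0, 3.07], [-2.55, 2.55]. Speed limits (rad/s): [2.22, 2.22, 2.57, 3.14, 3.14, 3.14].

INTERFACE

Orientations are given as [roll, pitch, yaw] about the fixed x, y, z axes, in that order (R = Rz(yaw) Ry(pitch) Rx(roll)).
In Python, from cell import read_state, camera, camera_info, sign_off, grip_depth gives the robot as it stands.
- The arm moves only by the tool drive_tool, never from a script. Its argument "motion" is one flat list of numbers, 4 for each row, row after row: the shift along the tool's x, y, z in mm, then the turn about the tool's z in rad. A call has 1 to 8 rows; each row shifts and turns the pose as measured when the row begins, along the tool's axes as they then stand; what a row does not reach is not made up. A row lasts 1/12 s, in which the tool goes at most 41.7 mm and 7.16 degrees, less where a joint would pass 70% of its speed; a pose out of reach is approached as far as the arm can. A call is refused whole if a number of a shift passes 41.7 or a number of a turn 0.125, either way. A call with a gripper value outside its range is refused whole. "jaw" is the closure, from 0 (fully open) to 1 (shut), set as the call begins (left out, the last holds). The fingers move at their own pace and stop on an object; "grip_force" is the grip in N (left out, the last holds). Time passes only in rows, so rows that do not move let the fingers close. It gives the time, the measured TCP pose, the force and the opening at its end, in the units of the state.
- read_state(): the state, without advancing time (a new reading comes with each control period).
- camera(name): name is "scene" or "top" or "wrist"; returns the picture (480x640x3 uint8, red, green, blue); there is no depth.
- camera_info(name): a dict with "fovy" (degrees; the focal length in pixels is half the picture's height over the tangent of half this angle, whatever the lens; pixels are square), "cx", "cy" (the principal point, pixels), "camera_from_world" (4x4, takes a point from world to camera coordinates). Camera axes: x right, y up, looking along -z (the intrinsics and any distortion apply to the point x, -y, -z); pixel columns grow to the right and rows downward; lengths in mm; the calibration is good to about 2 mm. A picture is of the moment at which its call begins: read the wrist's pose just before it. camera_info takes no time and is no camera call; for the wrist camera it gives the pose at the moment of the call.
- sign_off(): hands the job in, once; it reports no verdict.
The state is a dict: "clock": time; "joints": joint angles; "qd": joint speeds; "effort": joint torques, N m; "eef_pos": TCP position; "eef_rot": TCP orientation; "wrist_force": force on the tool from outside, world axes, zero at the start; "moment": the same for the moment, N m; "finger_gap": finger opening in mm.
Only numpy, scipy, OpenCV 4.12 (cv2) and the standard library are available. Lean on these libraries where they do the work, as an engineer would, in place of code of your own. Each camera call takes 0.05 s, during which the arm holds its last target. There are 200 camera calls.

## Working session

There is one attempt and no reset: what is moved stays moved. The work goes in short steps, Python scripts to look and compute and a tool call to move; the robot and the scene stay as the last step left them, time stands still between calls to the robot, and variables do not carry over. Pictures are saved under pics/ and viewed, on a budget of 10 in all, crops included, one or two more only if the job needs it, and the job is handed in when it is done.

Besides the shell and the picture viewer there is one more tool, called after "Emit:" as name(argument=value, ...), one argument or row to a line, values as JSON. drive_tool: Moves the arm, as the interface text tells. Its arguments: {"type":"object","properties":{"motion":{"type":"array","items":{"type":"number"}},"jaw":{"type":"number"},"grip_force":{"type":"number"}},"required":["motion"]}

```bash
mkdir -p pics; cat > h.py <<'E'
import numpy as np, cv2
from cell import *
def save(n,f):
    ci=camera_info(n); im=camera(n); cv2.imwrite(f,im[:,:,::-1]); return ci,im
def ray(ci,u,v,z):
    f=240/np.tan(np.radians(ci['fovy'])/2)
    M=np.array(ci['camera_from_world']); R=M[:3,:3]; c=-R.T@M[:3,3]
    d=R.T@np.array([(u-ci['cx'])/f,-(v-ci['cy'])/f,-1]); return c+d*(z-c[2])/d[2]
def proj(ci,p):
    f=240/np.tan(np.radians(ci['fovy'])/2)
    M=np.array(ci['camera_from_world']); q=M[:3,:3]@np.array(p)+M[:3,3]
    return ci['cx']+f*q[0]/-q[2], ci['cy']-f*q[1]/-q[2]
E
python3 - <<'E'
from h import *
for n in("top","scene"):
    ci,im=save(n,f"pics/{n}1.png"); print(n,{k:(np.round(v,3).tolist() if k=='camera_from_world' else v) for k,v in ci.items()})
s=read_state(); print(s); print(grip_depth)
E
```

```text
top {'fovy': 57.03219331649996, 'cx': 315.51506652855267, 'cy': 243.79560929778964, 'camera_from_world': [[-0.082, -0.997, -0.005, 75.883], [0.974, -0.081, 0.214, -554.015], [-0.214, 0.013, 0.977, -831.559], [0.0, 0.0, 0.0, 1.0]]}
scene {'fovy': 44.25269063733291, 'cx': 311.9834283177102, 'cy': 235.10800165678606, 'camera_from_world': [[0.553, -0.833, 0.021, -298.423], [0.436, 0.312, 0.844, -305.476], [-0.71, -0.458, 0.536, -521.217], [0.0, 0.0, 0.0, 1.0]]}
{'clock': 0.1, 'joints': array([ 1.27536787e+00,  3.00446673e-01,  1.52151086e+00,  1.50191318e-05,
        1.32067933e+00, -6.66239454e-02]), 'qd': array([ 0.00055703, -0.00154793, -0.00296653, -0.00115404, -0.00042193,
       -0.00027607]), 'effort': array([ 5.06848610e-04, -5.32636929e+01, -3.53284371e+01,  7.09029450e-02,
        2.34229368e-02, -1.01724484e-04]), 'eef_pos': array([124.68360846, 535.41639475, 175.9294413 ]), 'eef_rot': array([-3.14055172e+00, -8.40340007e-05,  2.91278437e+00]), 'wrist_force': array([-0.09462382,  0.21110716, -0.21781214]), 'moment': array([0.03608284, 0.03718763, 0.01394222]), 'finger_gap': 94.31942103642473}
18.8
```

View pics/top1.png

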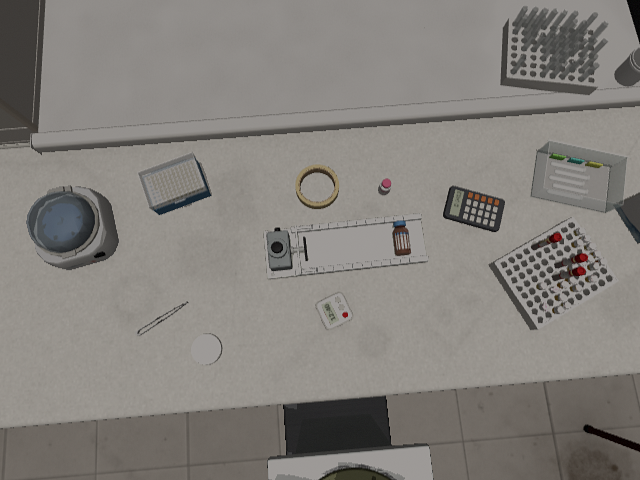

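View pics/scene1.png

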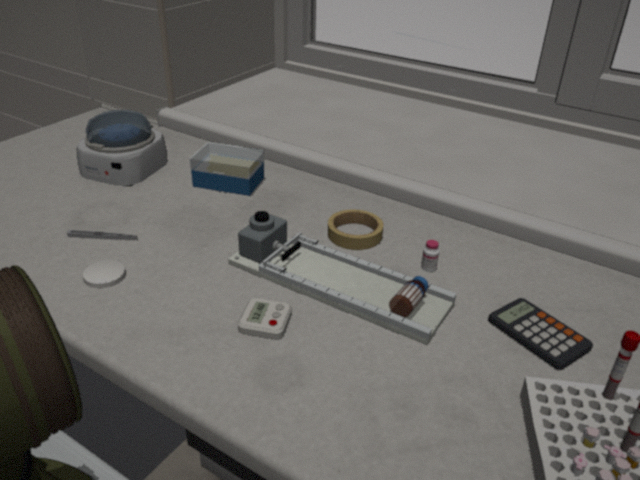

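The top view shows the bed with its stop housing at left (button at about 277,247), the feeler at about (306,248) and the vial at about (402,240) with its cap away from the robot. The tape and small vial are on the far side, the timer on the near side. The scene view agrees. Next I'll measure with masks.

```bash
python3 - <<'E'
from h import *
ci=camera_info("top"); im=cv2.imread("pics/top1.png")
c=im[200:345,240:450]; cv2.imwrite("pics/crop1.png",cv2.resize(c,None,fx=3.8,fy=3.8,interpolation=cv2.INTER_CUBIC))
hsv=cv2.cvtColor(im,cv2.COLOR_BGR2HSV)
def blob(m,box):
    x0,y0,x1,y1=box; k=np.zeros(m.shape,np.uint8); k[y0:y1,x0:x1]=m[y0:y1,x0:x1]
    n,l,s,ce=cv2.connectedComponentsWithStats(k); 
    for i in range(1,n):
        if s[i,4]>12: print(s[i].tolist(),ce[i].round(1).tolist(), cv2.minAreaRect(np.argwhere(l==i)[:,::-1].astype(np.float32)))
dark=(im.max(2)<50).astype(np.uint8)
print("dark");blob(dark,(255,215,330,285))
print("vial");blob(((hsv[...,1]>90)).astype(np.uint8),(380,205,425,270))
for n,u,v,z in [("button",277,247,65),("feeler",307,248,28),("vial",402,240,28.5),("cA",264,231,12),("cB",422,215,12),("cC",428,262,12),("cD",268,278,12)]:
    print(n,ray(ci,u,v,z).round(1))
E
```

```text
dark
[275, 228, 5, 3, 15] [277.0, 229.0] ((277.0, 229.0), (2.0, 4.0), 90.0)
[303, 237, 5, 24, 49] [304.9, 248.1] ((304.9685363769531, 248.45071411132812), (23.187679290771484, 2.041353464126587), 83.9909896850586)
[271, 242, 12, 11, 106] [276.5, 247.0] ((276.5, 247.0), (10.0, 11.0), 90.0)
[271, 261, 21, 10, 47] [282.5, 267.7] ((282.2069091796875, 268.0172424316406), (6.4993367195129395, 21.540658950805664), 68.19859313964844)
vial
[393, 221, 18, 34, 254] [399.9, 237.1] ((400.7615966796875, 237.59231567382812), (33.86148452758789, 15.256272315979004), 82.87498474121094)
button [557.1 107.7  65. ]
feeler [557.9  48.2  28. ]
vial [ 558.4 -151.4   28.5]
cA [606.  137.3  12. ]
cB [ 613.3 -204.8   12. ]
cC [ 510.1 -203.7   12. ]
cD [504.  134.7  12. ]
```

View pics/crop1.png

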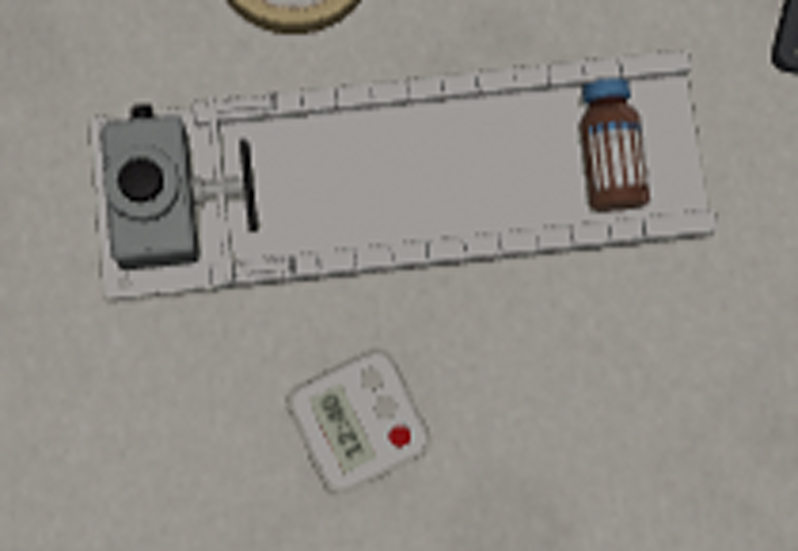

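The crop agrees: the bed's x runs almost along world +y (yaw about 91°), the vial is at about (558,-151), and the feeler face is at y of about 48. First I'll turn the tool so its x runs along the channel, with the fingers about 20 mm apart.

Emit:
drive_tool(
  motion=[0, 0, 0, 0.12, 0, 0, 0, 0.12, 0, 0, 0, 0.12, 0, 0, 0, 0.12, 0, 0, 0, 0.12, 0, 0, 0, 0.12, 0, 0, 0, 0.12, 0, 0, 0, 0.12],
  jaw=0.79,
)

```text
clock: 0.77
eef_pos: [124.2, 534.0, 173.1]
eef_rot: [-3.137, 0.006, 1.919]
wrist_force: [0.8, 0.5, 0.3]
finger_gap: 44.5
```

Emit:
drive_tool(
  motion=[0, 0, 0, 0.12, 0, 0, 0, 0.12, 0, 0, 0, 0.12, 0, 0, 0, 0.1, 0, 0, 0, 0],
)

```text
clock: 1.18
eef_pos: [124.0, 533.1, 171.3]
eef_rot: [-3.14, 0.01, 1.432]
wrist_force: [0.6, -0.4, -0.6]
finger_gap: 19.8
```

```bash
python3 - <<'E'
from h import *
t=camera_info("top"); s=camera_info("scene"); im=cv2.imread("pics/scene1.png")
m=(im.max(2)<45).astype(np.uint8)
n,l,st,ce=cv2.connectedComponentsWithStats(m)
for i in range(1,n):
    if st[i,4]>8 and 220<ce[i][0]<330 and 190<ce[i][1]<290: print(st[i],ce[i])
# button height: match top ray to scene
for z in (60,65,70,75): p=ray(t,276.5,247,z); print(z,p.round(1),proj(s,p))
for u,v in((311.8,226.8),(316.8,269.7)): print("tick",ray(t,u,v,24).round(1))
print(read_state()['eef_pos'],read_state()['eef_rot'],read_state()['joints'],read_state()['finger_gap'])
E
```

```text
[255 212  14  10 124] [261.41129032 216.48387097]
[267 234   7  14  21] [270.04761905 240.85714286]
[279 236   6   7  19] [281.42105263 239.05263158]
[282 242  19  18 115] [290.73913043 250.50434783]
[262 248  11   8  29] [266.93103448 251.68965517]
60 [558.3 109.1  60. ] (np.float64(262.0420868150446), np.float64(220.77508604896786))
65 [557.2 108.7  65. ] (np.float64(261.73630584357784), np.float64(218.42295627453774))
70 [556.1 108.3  70. ] (np.float64(261.42813255927575), np.float64(216.0524243404747))
75 [555.  107.9  75. ] (np.float64(261.1175387770791), np.float64(213.66327344153834))
tick [603.7  34.5  24. ]
tick [511.2  31.5  24. ]
[123.98753563 533.09219385 171.31359836] [-3.13996424  0.01046078  1.43226642] [ 1.27537044e+00  3.05126138e-01  1.52639337e+00 -2.69223922e-05
  1.32065988e+00  1.41391567e+00] 19.822580218672154
```

Emit:
drive_tool(
  motion=[0, 0, -2, -0.08, 0, 0, -2, -0.07, -15, 8, -1, 0, -30, 17, -1, 0, -33, 19, -1, 0, -33, 19, -1, 0, -33, 19, -1, 0, -33, 19, -1, 0],
)

```text
clock: 1.85
eef_pos: [230.8, 356.1, 179.9]
eef_rot: [-3.135, 0.014, 1.629]
wrist_force: [1.4, -0.4, 0.6]
finger_gap: 19.4
```

Emit:
drive_tool(
  motion=[-33, 19, -1, 0, -33, 19, -1, 0, -33, 19, -1, 0, -33, 19, -1, 0, -33, 19, -1, 0, -33, 19, -1, 0, -33, 19, -1, 0, -33, 19, -1, 0],
)

```text
clock: 2.52
eef_pos: [405.7, 89.6, 191.7]
eef_rot: [-3.137, 0.014, 1.664]
wrist_force: [0.5, 1.0, 1.0]
finger_gap: 19.6
```

Emit:
drive_tool(
  motion=[-33, 16, 0, 0.02, -33, 16, 0, 0.02, -33, 16, 0, 0.02, -33, 16, 0, 0.01, -33, 16, 0, 0, -33, 16, 0, 0, -33, 16, 0, 0, -20, 9, 0, 0],
)

```text
clock: 3.18
eef_pos: [545.1, -171.3, 193.9]
eef_rot: [-3.137, 0.013, 1.62]
wrist_force: [-0.5, 1.1, -0.9]
finger_gap: 19.4
```

Emit:
drive_tool(
  motion=[0, 0, 0, 0, 0, 0, 0, 0, 0, 0, 0, 0],
)

```text
clock: 3.43
eef_pos: [545.3, -175.1, 191.7]
eef_rot: [-3.134, 0.012, 1.625]
wrist_force: [0.5, 0.5, -0.7]
finger_gap: 19.7
```

```bash
python3 - <<'E'
from h import *
ci,im=save("wrist","pics/w1.png"); print(ci['fovy'],ci['cx'],ci['cy'])
for n,p in [("vial",(558,-151,28.5)),("railfar",(610,-100,22)),("end",(562,-204,12)),("tcp",read_state()['eef_pos'])]: print(n,np.round(proj(ci,p)))
b=cv2.cvtColor(im,cv2.COLOR_RGB2HSV)
E
```

```text
59.95063191536908 326.13025756313755 237.04034702508397
vial [344. 185.]
railfar [406. 129.]
end [344. 238.]
tcp [327. 270.]
```

View pics/w1.png

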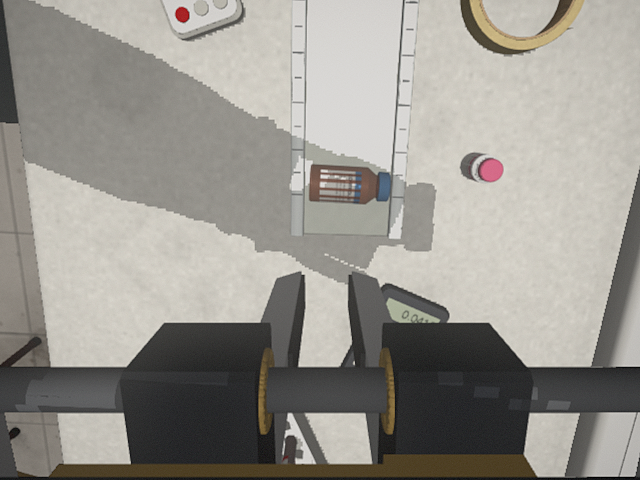

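The wrist view shows the vial body at columns 310-372 with its cap up to 391, around row 184. The bed's open end is near row 236, and the two fingers straddle column 327.

```bash
python3 - <<'E'
from h import *
ci=camera_info("wrist")
for n,u,v,z in [("body l",310,184,28.5),("cap r",391,186,28.5),("body top edge",340,164,28.5),("body low edge",340,203,28.5),("end L",291,236,22),("far L",292,2,22),("end Rin",388,236,12),("inner L",304,236,12)]: print(n,ray(ci,u,v,z).round(1))
E
```

```text
body l [ 528.  -151.5   28.5]
cap r [ 600.3 -149.3   28.5]
body top edge [ 553.7 -132.4   28.5]
body low edge [ 555.8 -167.1   28.5]
end L [ 512.1 -202.1   22. ]
far L [506.7  -4.5  22. ]
end Rin [ 604.4 -199.6   12. ]
inner L [ 523.8 -204.    12. ]
```

Emit:
drive_tool(
  motion=[-10, 7, 0, 0.02, -9, 7, 0, 0.01, 0, 0, 25, 0, 0, 0, 30, 0, 0, 0, 30, 0, 0, 0, 25, 0, 0, 0, 15, 0, 0, 0, 0, 0],
)

```text
clock: 4.15
eef_pos: [560.1, -186.3, 66.9]
eef_rot: [-3.142, 0.015, 1.612]
wrist_force: [-0.1, 0.1, -0.5]
finger_gap: 19.6
```

Emit:
drive_tool(
  motion=[-5, 0, 10, 0.01, -3, 0, 12, 0, 0, 0, 12, 0, 0, 0, 7, 0, 0, 0, 2, 0, 0, 0, 0, 0],
)

```text
clock: 4.65
eef_pos: [561.9, -194.1, 23.8]
eef_rot: [3.137, 0.016, 1.605]
wrist_force: [-0.5, 0.5, -0.0]
finger_gap: 19.9
```

Emit:
drive_tool(
  motion=[2, 0, 0, 0, 3, 0, 0, 0, 3, 0, -0.3, 0, 3, 0, -0.3, 0, 3, 0, -0.3, 0, 3, 0, -0.3, 0, 3, 0, -0.3, 0, 3, 0, -0.3, 0],
)

```text
clock: 5.32
eef_pos: [562.2, -169.2, 27.6]
eef_rot: [3.134, 0.018, 1.605]
wrist_force: [0.2, 0.6, -0.4]
finger_gap: 20.0
```

Emit:
drive_tool(
  motion=[2, 0, 2, 0, 2, 0, 2, 0, 2, 0, 1.5, 0, 3, 0, 1, 0, 3, 0, 0.5, 0, 3, 0, 0.3, 0, 3, 0, 0.2, 0, 3, 0, 0.2, 0],
)

```text
clock: 5.98
eef_pos: [561.3, -146.0, 18.4]
eef_rot: [3.135, 0.018, 1.605]
wrist_force: [1.0, -0.3, -0.1]
finger_gap: 19.4
```

```bash
python3 - <<'E'
from h import *
ci,im=save("top","pics/t2.png"); cv2.imwrite("pics/t2c.png",cv2.resize(im[200:290,255:435,::-1],None,fx=4,fy=4,interpolation=cv2.INTER_CUBIC))
s=read_state();print(s['eef_pos'],s['wrist_force'],s['clock'])
E
```

```text
[ 561.26741417 -145.46219453   18.40225487] [0.05822414 0.5287526  0.69475702] 6.0333
```

View pics/t2c.png

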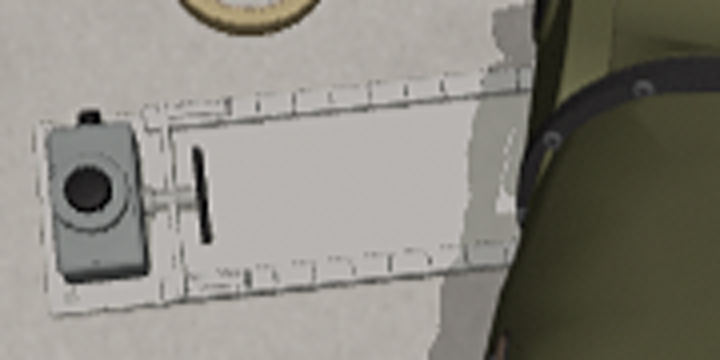

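The arm hides the vial in the top view; the feeler and housing are unchanged. I'll track the vial in the wrist view numerically instead.

```bash
cat >> h.py <<'E'
def track(f=None):
    s=read_state(); ci=camera_info("wrist"); im=camera("wrist"); h=cv2.cvtColor(im,cv2.COLOR_RGB2HSV)
    if f: cv2.imwrite(f,im[:,:,::-1])
    m=((h[...,0]<14)&(h[...,1]>110)&(h[...,2]<140)).astype(np.uint8); m[300:]=0
    n,l,st,ce=cv2.connectedComponentsWithStats(cv2.morphologyEx(m,cv2.MORPH_CLOSE,np.ones((9,9))))
    i=1+st[1:,4].argmax(); x,y,w,hh,a=st[i]; print("tcp",s['eef_pos'].round(1),"F",s['wrist_force'].round(1),"box",st[i],"front",ray(ci,x+w/2,y,28.5).round(1),"back",ray(ci,x+w/2,y+hh,28.5).round(1),"L",ray(ci,x,y+hh/2,28.5).round(1))
E
python3 -c "
from h import *
track('pics/w2.png')"
```

```text
tcp [ 561.3 -145.5   18.4] F [0.1 0.5 0.7] box [306 275  32  18 236] front [ 558.7 -144.3   28.5] back [ 559.  -154.    28.5] L [ 550.8 -149.4   28.5]
```

View pics/w2.png

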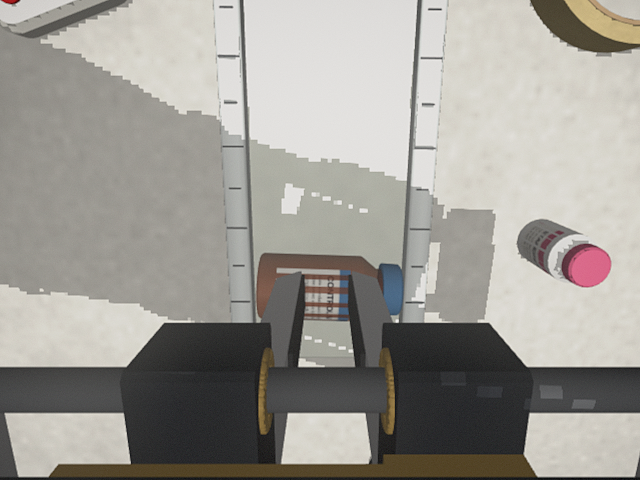

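The vial lies square against both fingers between the rails (top edge at row 254), with the cap clear of the far rail. I'll carry on pushing.

Emit:
drive_tool(
  motion=[2, 0, 0, 0, 3, 0, 0, 0, 4, 0, 0, 0, 4, 0, 0, 0, 4, 0, 0, 0, 4, 0, 0, 0, 4, 0, 0, 0, 4, 0, 0, 0],
)

```text
clock: 6.75
eef_pos: [560.3, -114.5, 18.2]
eef_rot: [3.134, 0.018, 1.605]
wrist_force: [-0.4, -0.0, 0.4]
finger_gap: 19.7
```

Emit:
drive_tool(
  motion=[4, 0, 0, 0, 4, 0, 0, 0, 4, 0, 0, 0, 4, 0, 0, 0, 4, 0, 0, 0, 4, 0, 0, 0, 4, 0, 0, 0, 4, 0, 0, 0],
)

```text
clock: 7.42
eef_pos: [559.1, -78.8, 17.6]
eef_rot: [3.134, 0.018, 1.605]
wrist_force: [-0.3, 0.1, 0.6]
finger_gap: 19.6
```

Emit:
drive_tool(
  motion=[4, 0, -0.1, 0, 4, 0, -0.1, 0, 4, 0, 0, 0, 4, 0, 0, 0, 4, 0, 0, 0, 4, 0, 0, 0, 4, 0, 0, 0, 4, 0, 0, 0],
)

```text
clock: 8.08
eef_pos: [557.9, -43.3, 17.2]
eef_rot: [3.134, 0.018, 1.605]
wrist_force: [0.2, 0.3, -0.2]
finger_gap: 19.8
```

Emit:
drive_tool(
  motion=[3.5, 0, 0, 0, 3, 0, 0, 0, 3, 0, 0, 0, 3, 0, 0, 0, 3, 0, 0, 0, 2.5, 0, 0, 0, 2.5, 0, 0, 0, 2.5, 0, 0, 0],
)

```text
clock: 8.75
eef_pos: [556.9, -17.6, 16.7]
eef_rot: [3.134, 0.018, 1.606]
wrist_force: [0.5, 0.2, 0.4]
finger_gap: 19.5
```

```bash
python3 -c "
from h import *
track('pics/w3.png')"
```

```text
tcp [556.9 -17.6  16.7] F [0.5 0.2 0.4] box [ 42 253  24  20 368] front [423.1  -8.5  28.5] back [421.7 -18.9  28.5] L [416.5 -13.8  28.5]
```

View pics/w3.png

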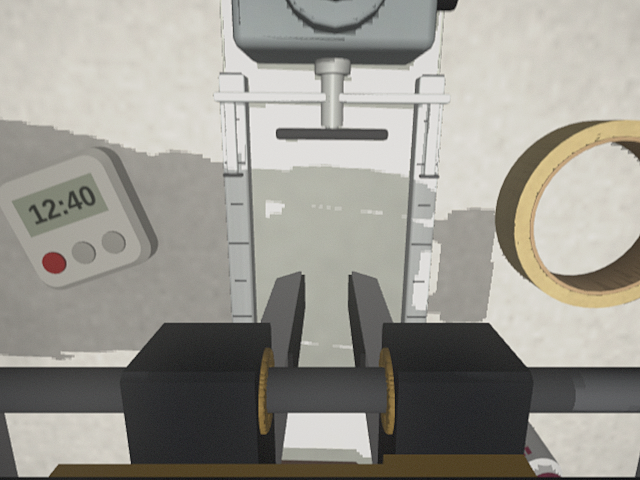

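The wrist view shows no vial between the fingers and the feeler, so the fingers must have passed it. The feeler is at rows 128-138 and untouched. I'll stop and look from the scene camera.

```bash
python3 - <<'E'
from h import *
ci,im=save("scene","pics/s2.png"); cv2.imwrite("pics/s2c.png",cv2.resize(im[180:380,200:500,::-1],None,fx=2.6,fy=2.6,interpolation=cv2.INTER_CUBIC))
w=camera_info("wrist"); M=np.array(w['camera_from_world']); print("wristcam",(-M[:3,:3].T@M[:3,3]).round(1),(-M[2,:3]).round(2))
s=read_state();print(s['eef_pos'],s['wrist_force'],s['clock'])
E
```

```text
wristcam [552.4  56.5 223.9] [ 0.02 -0.26 -0.97]
[556.95168297 -17.44923131  16.75315083] [ 0.17913305 -0.24775496 -0.21047565] 8.85
```

View pics/s2c.png

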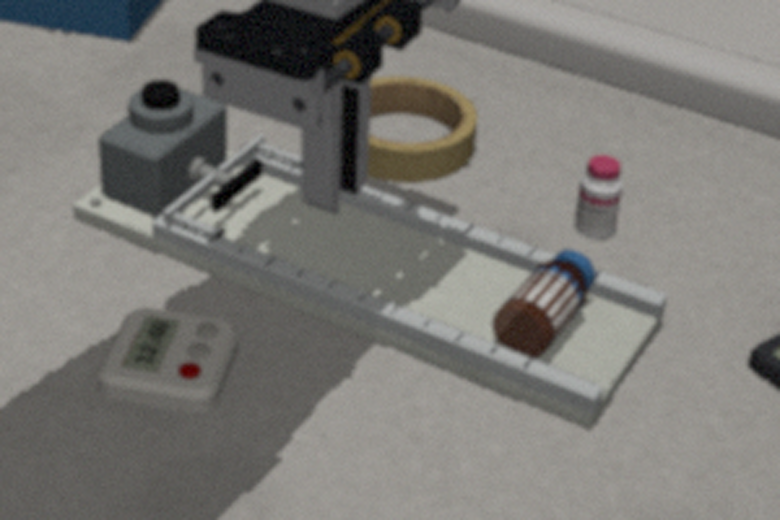

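The vial still lies where it started, at about (409,297) in the full scene picture. So the fingers passed over it without touching, and I need to check their true height against the reported TCP.

```bash
python3 - <<'E'
from h import *
s=camera_info("scene"); p=read_state()['eef_pos']; w=camera_info("wrist")
for dz in (0,10,20,30,40): print(dz, "near finger outer-bottom edge pts", [np.round(proj(s,p+np.array([a,b,dz])),1).tolist() for a,b in((-22.5,8),(-22.5,-8),(0,0))], "wrist", np.round(proj(w,p+np.array([-10,0,dz]))))
print("vial now",ray(s,409.6,297.3,28.5))
for u,v in((303,205),(340,212),(345,185)): print(200+u/2.6,180+v/2.6)
E
```

```text
0 near finger outer-bottom edge pts [[315.6, 275.8], [324.6, 279.5], [328.1, 270.4]] wrist [308. 270.]
10 near finger outer-bottom edge pts [[315.8, 270.4], [324.8, 274.0], [328.3, 265.1]] wrist [307. 277.]
20 near finger outer-bottom edge pts [[315.9, 264.9], [325.0, 268.5], [328.6, 259.6]] wrist [306. 284.]
30 near finger outer-bottom edge pts [[316.1, 259.4], [325.3, 263.0], [328.8, 254.1]] wrist [306. 292.]
40 near finger outer-bottom edge pts [[316.3, 253.8], [325.5, 257.3], [329.1, 248.6]] wrist [305. 301.]
vial now [ 554.66715919 -153.83669532   28.5       ]
316.53846153846155 258.8461538461538
330.7692307692308 261.53846153846155
332.6923076923077 251.15384615384613
```

The scene picture puts the fingertips roughly 30 mm above the reported TCP height, which would just clear the vial. I'll settle it with a gentle touch on the empty channel floor here, in small steps while watching the force.

Emit:
drive_tool(
  motion=[0, 0, 1, 0, 0, 0, 1, 0, 0, 0, 1, 0, 0, 0, 0.5, 0],
)

```text
clock: 9.18
eef_pos: [557.0, -17.8, 13.0]
eef_rot: [3.134, 0.018, 1.606]
wrist_force: [0.5, 0.2, 0.3]
finger_gap: 19.9
```

```bash
python3 - <<'E'
from h import *
ci,im=save("scene","pics/s3.png"); cv2.imwrite("pics/s3c.png",cv2.resize(im[200:300,240:370,::-1],None,fx=6,fy=6,interpolation=cv2.INTER_CUBIC))
p=read_state()['eef_pos']; print(p,read_state()['wrist_force'])
for dz in(0,15,30): print(dz,[(6*(np.array(proj(ci,p+np.array([a,b,dz])))-[240,200])).round().tolist() for a,b in((-22.5,8),(-22.5,-8),(-10,-8),(10,-8),(22.5,-8))])
E
```

```text
[557.00089331 -17.77158804  12.91833757] [ 0.43669673 -0.41499345  0.05336065]
0 [[454.0, 467.0], [508.0, 489.0], [535.0, 465.0], [577.0, 427.0], [602.0, 404.0]]
15 [[456.0, 419.0], [510.0, 441.0], [537.0, 417.0], [579.0, 379.0], [605.0, 356.0]]
30 [[457.0, 369.0], [512.0, 391.0], [539.0, 367.0], [582.0, 330.0], [608.0, 307.0]]
```

View pics/s3c.png

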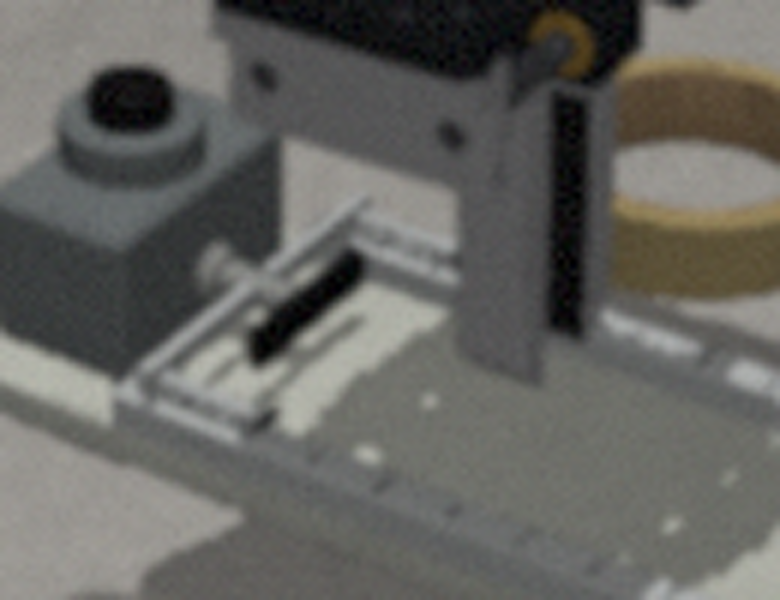

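The near finger's tip is at crop (462-540, 358-385), against a prediction of (454-508, 467-489). So the real tip is about 33 mm above the reported TCP, at a true z of about 46, and there was no contact force. I'll descend to the expected floor contact, at a reported z of about -21, to calibrate.

Emit:
drive_tool(
  motion=[0, 0, 4, 0, 0, 0, 5, 0, 0, 0, 5, 0, 0, 0, 4, 0, 0, 0, 2, 0, 0, 0, 0, 0],
)

```text
clock: 9.73
eef_pos: [556.8, -18.4, -9.8]
eef_rot: [3.135, 0.018, 1.605]
wrist_force: [-0.2, 0.1, -0.4]
finger_gap: 19.6
```

Emit:
drive_tool(
  motion=[0, 0, 1, 0, 0, 0, 1, 0, 0, 0, 1, 0, 0, 0, 1, 0],
)

```text
clock: 10.07
eef_pos: [557.0, -18.5, -14.1]
eef_rot: [3.135, 0.018, 1.605]
wrist_force: [-0.2, 0.1, -0.1]
finger_gap: 19.7
```

Emit:
drive_tool(
  motion=[0, 0, 0.8, 0, 0, 0, 0.8, 0],
)

```text
clock: 10.23
eef_pos: [557.2, -18.5, -15.6]
eef_rot: [3.134, 0.018, 1.605]
wrist_force: [0.4, -0.5, 0.2]
finger_gap: 19.8
```

Emit:
drive_tool(
  motion=[0, 0, 0.8, 0, 0, 0, 0.8, 0, 0, 0, 0.8, 0],
)

```text
clock: 10.48
eef_pos: [557.3, -18.6, -16.8]
eef_rot: [3.134, 0.018, 1.605]
wrist_force: [-7.4, -0.2, 15.9]
finger_gap: 19.7
```

Emit:
drive_tool(
  motion=[0, 0, 0.8, 0, 0, 0, 0.8, 0],
)

```text
clock: 10.65
eef_pos: [557.3, -18.5, -16.7]
eef_rot: [3.134, 0.018, 1.605]
wrist_force: [-5.4, -0.0, 10.3]
finger_gap: 19.7
```

Emit:
drive_tool(
  motion=[0, 0, 0.6, 0, 0, 0, 0.6, 0],
)

```text
clock: 10.82
eef_pos: [557.3, -18.5, -16.7]
eef_rot: [3.134, 0.018, 1.606]
wrist_force: [-4.4, 0.6, 7.4]
finger_gap: 19.8
```

Floor contact came at a reported z of -16.5 (the floor is at 12), so the fingertips sit 28.5 mm above the reported TCP. The right pushing height is a reported z of about -6. I'll lift, go back over the vial and come down behind it.

Emit:
drive_tool(
  motion=[0, 0, -5, 0, 0, 0, -15, 0, 0, 0, -20, 0, 0, 0, -20, 0, 0, 0, -10, 0, 0, 0, 0, 0],
)

```text
clock: 11.32
eef_pos: [556.2, -17.2, 56.5]
eef_rot: [3.135, 0.018, 1.606]
wrist_force: [-0.2, 0.4, 0.1]
finger_gap: 19.5
```

Emit:
drive_tool(
  motion=[-15, 0, 0, 0, -25, 0, 0, 0, -30, 0, 0, 0, -30, 0, 0, 0, -30, 0, 0, 0, -25, 0, 0, 0, -10, 0, 0, 0, 0, 0, 0, 0],
)

```text
clock: 11.98
eef_pos: [560.8, -187.5, 53.9]
eef_rot: [3.138, 0.016, 1.609]
wrist_force: [-0.9, 1.1, -0.5]
finger_gap: 19.8
```

Emit:
drive_tool(
  motion=[-5, 0, 5, 0, -4, 0, 12, 0, 0, 0, 15, 0, 0, 0, 13, 0, 0, 0, 8, 0, 0, 0, 3, 0, 0, 0, 0, 0],
)

```text
clock: 12.57
eef_pos: [560.4, -192.2, -10.3]
eef_rot: [-3.141, 0.014, 1.614]
wrist_force: [-0.0, -0.4, -0.9]
finger_gap: 19.6
```

Emit:
drive_tool(
  motion=[0, 0, 0, 0],
)

```text
clock: 12.65
eef_pos: [560.4, -191.7, -10.5]
eef_rot: [-3.141, 0.014, 1.614]
wrist_force: [-0.5, 0.6, 0.0]
finger_gap: 19.9
```

Emit:
drive_tool(
  motion=[2, 0, -1.5, 0.01, 3, 0, -1.5, 0, 3, 0, -0.5, 0, 3, 0, 0, 0, 2, 0, 0, 0, 2, 0, 0, 0],
)

```text
clock: 13.15
eef_pos: [561.3, -175.2, -4.2]
eef_rot: [3.138, 0.015, 1.604]
wrist_force: [0.4, 0.1, 0.2]
finger_gap: 20.0
```

Emit:
drive_tool(
  motion=[2, 0, 0, 0, 2, 0, 0, 0, 2, 0, 0, 0, 2, 0, 0, 0, 2, 0, 0, 0, 2, 0, 0, 0],
)

```text
clock: 13.65
eef_pos: [560.8, -161.9, -4.3]
eef_rot: [3.138, 0.015, 1.604]
wrist_force: [0.7, -0.6, 0.1]
finger_gap: 19.4
```

```bash
python3 -c "
from h import *
track('pics/w4.png')"
```

```text
tcp [ 560.8 -161.9   -4.3] F [ 0.7 -0.6  0.1] box [360 214   1   7   7] front [ 573.9 -124.2   28.5] back [ 574.1 -127.3   28.5] L [ 573.8 -125.7   28.5]
```

View pics/w4.png

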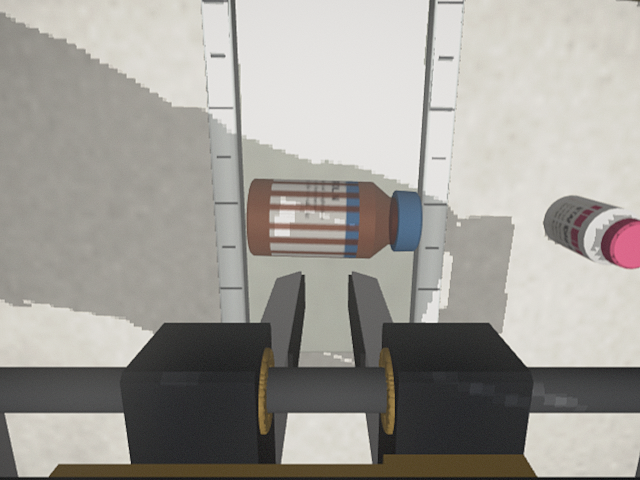

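The vial now lies ahead of the fingers (rows 180-257, columns 248-421) and rolls freely, square in the channel. I'll shift the fingers about 6 mm toward the body side and keep pushing.

Emit:
drive_tool(
  motion=[2, -2, 0, 0, 2, -2, 0, 0, 2, -2, 0, 0, 3, 0, 0, 0, 3, 0, 0, 0, 3, 0, 0, 0, 3, 0, 0, 0, 3, 0, 0, 0],
)

```text
clock: 14.37
eef_pos: [553.2, -139.0, -4.7]
eef_rot: [3.138, 0.015, 1.603]
wrist_force: [-0.1, 0.3, -0.0]
finger_gap: 19.3
```

Emit:
drive_tool(
  motion=[3, 0, 0, 0, 3, 0, 0, 0, 3, 0, 0, 0, 3, 0, 0, 0, 3, 0, 0, 0, 3, 0, 0, 0, 3, 0, 0, 0, 3, 0, 0, 0],
)

```text
clock: 15.03
eef_pos: [552.5, -112.2, -5.1]
eef_rot: [3.138, 0.015, 1.604]
wrist_force: [0.5, 0.2, 1.2]
finger_gap: 19.6
```

Emit:
drive_tool(
  motion=[3, 0, 0, 0, 3, 0, 0, 0, 3, 0, 0, 0, 3, 0, 0, 0, 3, 0, 0, 0, 3, 0, 0, 0, 3, 0, 0, 0, 3, 0, 0, 0],
)

```text
clock: 15.7
eef_pos: [551.6, -85.5, -5.5]
eef_rot: [3.138, 0.015, 1.604]
wrist_force: [-0.0, -0.3, -0.9]
finger_gap: 19.6
```

Emit:
drive_tool(
  motion=[3, 0, 0, 0, 3, 0, 0, 0, 3, 0, 0, 0, 3, 0, 0, 0, 3, 0, 0, 0, 3, 0, 0, 0, 3, 0, 0, 0, 3, 0, 0, 0],
)

```text
clock: 16.37
eef_pos: [550.7, -58.8, -5.9]
eef_rot: [3.138, 0.015, 1.604]
wrist_force: [0.4, 0.5, -0.4]
finger_gap: 19.6
```

```bash
python3 -c "
from h import *
track('pics/w5.png')
ci=camera_info('wrist'); im=cv2.imread('pics/w5.png')
h=cv2.cvtColor(im,cv2.COLOR_BGR2HSV)
def st(n,m):
    k=np.argwhere(m)
    if len(k): print(n,len(k),k.min(0),k.max(0),k.mean(0).round())
b=((h[...,0]<14)&(h[...,1]>80)&(h[...,2]>40)); c=(h[...,0]>95)&(h[...,0]<120)&(h[...,1]>100)
for a in(b,c): a[300:]=0;a[:,:230]=0;a[:,440:]=0
st('brown',b); st('cap',c)
for z,p in((28.5,(556,48)),(28.5,(556,-20))): print(proj(ci,(p[0],p[1],z)))
"
```

```text
tcp [550.7 -58.8  -5.9] F [ 0.4  0.5 -0.4] box [ 10 179  28  25 529] front [423.6 -10.5  28.5] back [422.  -21.   28.5] L [417.  -15.9  28.5]
brown 3570 [183 268] [253 418] [221. 337.]
cap 572 [191 368] [251 439] [225. 416.]
(np.float64(350.34278285959084), np.float64(37.614498086755475))
(np.float64(342.73002706260263), np.float64(212.49585624754644))
```

Emit:
drive_tool(
  motion=[3, 0, 0, 0, 3, 0, 0, 0, 3, 0, 0, 0, 3, 0, 0, 0, 2.5, 0, 0, 0, 2.5, 0, 0, 0, 2, 0, 0, 0, 2, 0, 0, 0],
)

```text
clock: 17.08
eef_pos: [550.0, -35.3, -6.3]
eef_rot: [3.138, 0.015, 1.604]
wrist_force: [0.1, 0.5, 0.3]
finger_gap: 19.5
```

Emit:
drive_tool(
  motion=[2, 0, 0, 0, 2, 0, 0, 0, 2, 0, 0, 0, 2, 0, 0, 0, 2, 0, 0, 0, 1.5, 0, 0, 0, 1.5, 0, 0, 0, 1.5, 0, 0, 0],
)

```text
clock: 17.75
eef_pos: [549.4, -19.2, -6.5]
eef_rot: [3.138, 0.015, 1.604]
wrist_force: [-0.3, 0.3, -0.1]
finger_gap: 20.0
```

```bash
cat > t.py <<'E'
from h import *
import sys
s=read_state(); ci=camera_info('wrist'); im=camera('wrist'); cv2.imwrite(sys.argv[1],im[:,:,::-1])
h=cv2.cvtColor(im,cv2.COLOR_RGB2HSV)
b=((h[...,0]<14)&(h[...,1]>80)&(h[...,2]>40)); b[300:]=0;b[:,:230]=0;b[:,440:]=0
k=np.argwhere(b); r0,r1=np.percentile(k[:,0],[1,99])
# widest upright: rows of brown
a,c=ray(ci,340,r0,28.5)[1],ray(ci,340,r1+1,28.5)[1]
d=(im.max(2)<40); d[int(r0)-3:]=False; d[:,:270]=False; d[:,400:]=False
q=np.argwhere(d); rows=np.where(d.sum(1)>30)[0]
print("tcp",s['eef_pos'].round(1),"F",s['wrist_force'].round(1),"rows",r0,r1,"vial y",round(a,1),round(c,1),"axis",round((a+c)/2,1),"feeler rows",rows, [ray(ci,330,r,z)[1].round(1) for r,z in ((rows.max()+1,30),)] if len(rows) else "")
E
python3 t.py pics/w6.png
```

```text
tcp [549.4 -19.2  -6.5] F [-0.3  0.3 -0.1] rows 213.0 273.0 vial y 19.0 -8.2 axis 5.4 feeler rows []
```

Emit:
drive_tool(
  motion=[1.5, 0, 0, 0, 1.5, 0, 0, 0, 1.5, 0, 0, 0, 1.5, 0, 0, 0, 1.5, 0, 0, 0, 1.5, 0, 0, 0, 1.5, 0, 0, 0, 1.5, 0, 0, 0],
)

```text
clock: 18.47
eef_pos: [549.0, -6.0, -6.7]
eef_rot: [3.138, 0.015, 1.604]
wrist_force: [-0.7, 0.0, 0.5]
finger_gap: 19.8
```

Emit:
drive_tool(
  motion=[1, 0, 0, 0, 1, 0, 0, 0, 1, 0, 0, 0, 1, 0, 0, 0, 1, 0, 0, 0, 1, 0, 0, 0],
)

```text
clock: 18.97
eef_pos: [548.8, 0.8, -6.8]
eef_rot: [3.138, 0.015, 1.604]
wrist_force: [-0.3, 0.5, -1.2]
finger_gap: 19.7
```

```bash
python3 t.py pics/w7.png
```

```text
tcp [548.8   0.8  -6.8] F [-0.3  0.5 -1.2] rows 196.0 261.0 vial y 46.3 17.4 axis 31.8 feeler rows [41 42 43 44] [np.float64(103.9)]
```

Emit:
drive_tool(
  motion=[0.8, 0, 0, 0, 0.8, 0, 0, 0, 0.8, 0, 0, 0, 0.8, 0, 0, 0],
)

```text
clock: 19.35
eef_pos: [548.6, 4.3, -6.9]
eef_rot: [3.138, 0.015, 1.604]
wrist_force: [-1.1, -0.4, 0.8]
finger_gap: 19.9
```

Emit:
drive_tool(
  motion=[0.8, 0, 0, 0, 0.8, 0, 0, 0, 0.8, 0, 0, 0, 0.8, 0, 0, 0],
)

```text
clock: 19.68
eef_pos: [548.5, 7.6, -6.9]
eef_rot: [3.138, 0.016, 1.604]
wrist_force: [-0.2, -2.9, -0.5]
finger_gap: 19.6
```

Emit:
drive_tool(
  motion=[0.6, 0, 0, 0, 0.6, 0, 0, 0, 0.6, 0, 0, 0],
)

```text
clock: 19.93
eef_pos: [548.4, 8.9, -6.9]
eef_rot: [3.138, 0.017, 1.604]
wrist_force: [0.0, -4.3, 1.1]
finger_gap: 19.7
```

Emit:
drive_tool(
  motion=[0.6, 0, 0, 0, 0.6, 0, 0, 0, 0.6, 0, 0, 0, 0.4, 0, 0, 0],
)

```text
clock: 20.27
eef_pos: [548.4, 10.2, -6.9]
eef_rot: [3.138, 0.018, 1.604]
wrist_force: [-0.0, -5.7, 0.8]
finger_gap: 19.9
```

Emit:
drive_tool(
  motion=[0.2, 0, 0, 0, 0.2, 0, 0, 0],
)

```text
clock: 20.43
eef_pos: [548.4, 10.2, -6.9]
eef_rot: [3.138, 0.019, 1.604]
wrist_force: [0.6, -5.4, 0.9]
finger_gap: 19.8
```

Emit:
drive_tool(
  motion=[0.9, 0, 0, 0, 0.9, 0, 0, 0, 0.9, 0, 0, 0, 0.7, 0, 0, 0],
)

```text
clock: 20.77
eef_pos: [548.4, 11.7, -6.8]
eef_rot: [3.138, 0.022, 1.603]
wrist_force: [-0.8, -8.3, 2.1]
finger_gap: 19.8
```

Emit:
drive_tool(
  motion=[0.4, 0, 0, 0, 0.4, 0, 0, 0, 0.4, 0, 0, 0, 0.4, 0, 0, 0, 0.4, 0, 0, 0, 0.4, 0, 0, 0],
)

```text
clock: 21.27
eef_pos: [548.4, 11.5, -6.8]
eef_rot: [3.138, 0.026, 1.603]
wrist_force: [0.6, -6.7, -0.0]
finger_gap: 19.5
```

Emit:
drive_tool(
  motion=[0.45, 0, 0, 0, 0.45, 0, 0, 0, 0.45, 0, 0, 0, 0.45, 0, 0, 0, 0.45, 0, 0, 0, 0.45, 0, 0, 0, 0.45, 0, 0, 0, 0.45, 0, 0, 0],
)

```text
clock: 21.93
eef_pos: [548.4, 11.3, -6.8]
eef_rot: [3.139, 0.031, 1.602]
wrist_force: [-0.7, -7.6, 0.2]
finger_gap: 19.7
```

```bash
python3 t.py pics/w8.png
```

```text
tcp [548.4  11.3  -6.8] F [-0.7 -7.6  0.2] rows 209.0 276.0 vial y 52.1 21.7 axis 36.9 feeler rows []
```

The feeler is in by about 5.4 mm at 6.7-8.3 N and has been held for more than a second. Now I'll ease off very slowly.

Emit:
drive_tool(
  motion=[0.35, 0, 0, 0, 0.3, 0, 0, 0, 0.25, 0, 0, 0, 0.25, 0, 0, 0, 0.25, 0, 0, 0, 0.2, 0, 0, 0, 0.2, 0, 0, 0, 0.2, 0, 0, 0],
)

```text
clock: 22.65
eef_pos: [548.3, 11.0, -6.8]
eef_rot: [3.139, 0.035, 1.602]
wrist_force: [-1.1, -4.9, 1.0]
finger_gap: 19.8
```

Emit:
drive_tool(
  motion=[0.15, 0, 0, 0, 0.15, 0, 0, 0, 0.15, 0, 0, 0, 0.1, 0, 0, 0, 0.1, 0, 0, 0, 0.1, 0, 0, 0, 0.1, 0, 0, 0, 0.1, 0, 0, 0],
)

```text
clock: 23.32
eef_pos: [548.3, 10.5, -6.8]
eef_rot: [3.139, 0.037, 1.601]
wrist_force: [-0.6, -5.0, 1.4]
finger_gap: 19.7
```

Emit:
drive_tool(
  motion=[0, 0, 0, 0, 0, 0, 0, 0, 0, 0, 0, 0, 0, 0, 0, 0, 0, 0, 0, 0, 0, 0, 0, 0, -0.05, 0, 0, 0, -0.05, 0, 0, 0],
)

```text
clock: 23.98
eef_pos: [548.3, 10.3, -6.8]
eef_rot: [3.139, 0.037, 1.601]
wrist_force: [-0.1, -5.1, 1.0]
finger_gap: 19.5
```

Emit:
drive_tool(
  motion=[-0.05, 0, 0, 0, -0.05, 0, 0, 0, -0.05, 0, 0, 0, -0.05, 0, 0, 0, -0.05, 0, 0, 0, -0.05, 0, 0, 0, -0.05, 0, 0, 0, -0.05, 0, 0, 0],
)

```text
clock: 24.65
eef_pos: [548.3, 10.1, -6.8]
eef_rot: [3.139, 0.037, 1.601]
wrist_force: [-0.5, -4.3, 0.1]
finger_gap: 19.8
```

Slower than needed; slightly faster now.

Emit:
drive_tool(
  motion=[-0.15, 0, 0, 0, -0.15, 0, 0, 0, -0.15, 0, 0, 0, -0.15, 0, 0, 0, -0.15, 0, 0, 0, -0.15, 0, 0, 0, -0.15, 0, 0, 0, -0.15, 0, 0, 0],
)

```text
clock: 25.32
eef_pos: [548.4, 9.1, -6.7]
eef_rot: [3.139, 0.036, 1.601]
wrist_force: [-0.9, -3.3, 0.0]
finger_gap: 19.6
```

Emit:
drive_tool(
  motion=[-0.2, 0, 0, 0, -0.2, 0, 0, 0, -0.2, 0, 0, 0, -0.2, 0, 0, 0, -0.2, 0, 0, 0, -0.2, 0, 0, 0, -0.2, 0, 0, 0, -0.2, 0, 0, 0],
)

```text
clock: 25.98
eef_pos: [548.4, 8.0, -6.8]
eef_rot: [3.139, 0.035, 1.601]
wrist_force: [0.2, -1.5, -0.2]
finger_gap: 19.9
```

Emit:
drive_tool(
  motion=[-0.15, 0, 0, 0, -0.15, 0, 0, 0, -0.15, 0, 0, 0, -0.15, 0, 0, 0, -0.12, 0, 0, 0, -0.12, 0, 0, 0, -0.12, 0, 0, 0, -0.12, 0, 0, 0],
)

```text
clock: 26.65
eef_pos: [548.4, 7.2, -6.7]
eef_rot: [3.139, 0.035, 1.601]
wrist_force: [-0.8, -1.3, -0.2]
finger_gap: 19.8
```

Emit:
drive_tool(
  motion=[-0.1, 0, 0, 0, -0.1, 0, 0, 0, -0.1, 0, 0, 0, -0.1, 0, 0, 0, 0, 0, 0, 0, 0, 0, 0, 0, 0, 0, 0, 0, 0, 0, 0, 0],
)

```text
clock: 27.32
eef_pos: [548.4, 6.9, -6.7]
eef_rot: [3.139, 0.035, 1.601]
wrist_force: [-0.4, -0.7, 0.4]
finger_gap: 19.6
```

Emit:
drive_tool(
  motion=[-0.12, 0, 0, 0, -0.12, 0, 0, 0, -0.12, 0, 0, 0, -0.12, 0, 0, 0, -0.12, 0, 0, 0, -0.12, 0, 0, 0, -0.12, 0, 0, 0, -0.12, 0, 0, 0],
)

```text
clock: 27.98
eef_pos: [548.4, 6.1, -6.7]
eef_rot: [3.139, 0.034, 1.601]
wrist_force: [-0.6, -0.4, 0.2]
finger_gap: 20.0
```

Emit:
drive_tool(
  motion=[-0.1, 0, 0, 0, -0.1, 0, 0, 0, -0.1, 0, 0, 0, -0.1, 0, 0, 0, -0.05, 0, 0, 0, 0, 0, 0, 0, 0, 0, 0, 0, 0, 0, 0, 0],
)

```text
clock: 28.65
eef_pos: [548.5, 5.7, -6.7]
eef_rot: [3.139, 0.034, 1.601]
wrist_force: [0.4, 0.3, 0.3]
finger_gap: 19.6
```

```bash
python3 t.py pics/w9.png; python3 t.py pics/w10.png
```

```text
tcp [548.5   5.7  -6.7] F [0.4 0.3 0.3] rows 209.0 275.0 vial y 46.5 16.5 axis 31.5 feeler rows [] 
tcp [548.5   5.6  -6.7] F [-0.3 -0.3 -0.5] rows 209.0 275.0 vial y 46.5 16.5 axis 31.5 feeler rows []
```

Emit:
drive_tool(
  motion=[-0.1, 0, 0, 0, -0.1, 0, 0, 0, -0.1, 0, 0, 0, -0.1, 0, 0, 0, -0.1, 0, 0, 0, -0.1, 0, 0, 0, -0.15, 0, 0, 0, -0.2, 0, 0, 0],
)

```text
clock: 29.42
eef_pos: [548.5, 4.6, -6.7]
eef_rot: [3.139, 0.034, 1.601]
wrist_force: [-0.4, 0.2, -0.7]
finger_gap: 20.0
```

Emit:
drive_tool(
  motion=[-0.2, 0, 0, 0, -0.2, 0, 0, 0, -0.2, 0, 0, 0, -0.2, 0, 0, 0, -0.2, 0, 0, 0, -0.2, 0, 0, 0, -0.2, 0, 0, 0, -0.2, 0, 0, 0],
)

```text
clock: 30.08
eef_pos: [548.5, 2.8, -6.6]
eef_rot: [3.139, 0.034, 1.601]
wrist_force: [-0.5, -0.2, -0.4]
finger_gap: 19.7
```

```bash
python3 t.py pics/w11.png
```

```text
tcp [548.5   2.8  -6.6] F [-0.5 -0.2 -0.4] rows 206.0 274.0 vial y 44.9 14.1 axis 29.5 feeler rows []
```

Emit:
drive_tool(
  motion=[0, 0, 0, 0, 0, 0, 0, 0, 0, 0, 0, 0, 0, 0, 0, 0, 0, 0, 0, 0, 0, 0, 0, 0],
)

```text
clock: 30.63
eef_pos: [548.6, 2.8, -6.5]
eef_rot: [3.139, 0.034, 1.601]
wrist_force: [0.6, -1.4, -0.0]
finger_gap: 19.7
```

```bash
python3 t.py pics/w12.png
```

```text
tcp [548.6   2.8  -6.5] F [ 0.6 -1.4 -0. ] rows 206.0 274.0 vial y 44.9 14.1 axis 29.5 feeler rows []
```

View pics/w12.png

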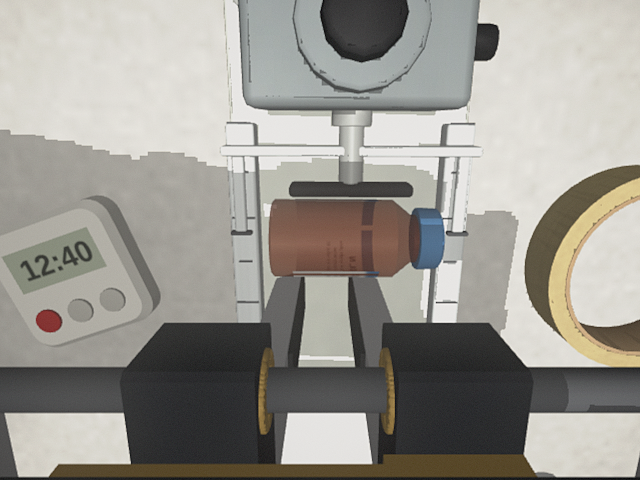

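The vial lies square at rows 199-276, its axis on the tick marks (row 234), about 1 mm off the feeler edge (row 197). I'll retreat a little more and check that it stays.

Emit:
drive_tool(
  motion=[-0.3, 0, 0, 0, -0.4, 0, 0, 0, -0.5, 0, 0, 0, -0.5, 0, 0, 0],
)

```text
clock: 31.02
eef_pos: [548.6, 1.0, -6.5]
eef_rot: [3.139, 0.034, 1.602]
wrist_force: [0.4, 0.7, -0.7]
finger_gap: 19.7
```

```bash
python3 t.py pics/w13.png
```

```text
tcp [548.6   1.   -6.5] F [ 0.4  0.7 -0.7] rows 202.0 270.0 vial y 44.8 14.2 axis 29.5 feeler rows []
```

Emit:
drive_tool(
  motion=[-0.5, 0, 0, 0, -0.5, 0, 0, 0, 0, 0, 0, 0],
)

```text
clock: 31.32
eef_pos: [548.6, -0.2, -6.5]
eef_rot: [3.139, 0.034, 1.601]
wrist_force: [-1.0, 0.0, -0.1]
finger_gap: 19.4
```

```bash
python3 t.py pics/w14.png
```

```text
tcp [ 5.486e+02 -2.000e-01 -6.500e+00] F [-1.   0.  -0.1] rows 199.0 267.0 vial y 44.8 14.3 axis 29.5 feeler rows [43 44 45] [np.float64(103.0)]
```

The vial stays put at y 44.8, about 1.7 mm off the fully extended feeler's resting position. I'll back off, rise, and shut the jaws on the way to the button.

Emit:
drive_tool(
  motion=[-2, 0, 0, 0, -5, 0, 0, 0, -8, 0, 0, 0, -6, 0, 0, 0, 0, 0, -5, 0, 0, 0, -20, 0, 0, 0, -25, 0, 0, 0, -25, 0],
)

```text
clock: 32.03
eef_pos: [546.0, -22.0, 67.5]
eef_rot: [-3.135, 0.033, 1.6]
wrist_force: [0.3, -0.4, 1.0]
finger_gap: 19.7
```

Emit:
drive_tool(
  motion=[0, 0, -15, 0, 0, 0, -5, 0, 10, 0, 0, 0, 20, 1, 0, 0, 25, 2, 0, 0, 25, 3, 0, 0, 20, 3, 0, 0, 10, 0, 0, 0],
  jaw=1,
)

```text
clock: 32.7
eef_pos: [552.6, 92.4, 86.7]
eef_rot: [-3.139, 0.034, 1.594]
wrist_force: [0.3, -0.4, -0.1]
finger_gap: 0.6
```

```bash
python3 - <<'E'
from h import *
ci,im=save("scene","pics/s5.png")
cv2.imwrite("pics/s5c.png",cv2.resize(im[170:300,220:380,::-1],None,fx=5,fy=5,interpolation=cv2.INTER_CUBIC)[:600])
s=read_state(); print(s['eef_pos'],s['eef_rot'],s['finger_gap'])
E
```

```text
[552.19581183  93.23714513  86.44339903] [-3.13836035  0.03383192  1.59457013] 0.43764073783398555
```

View pics/s5c.png

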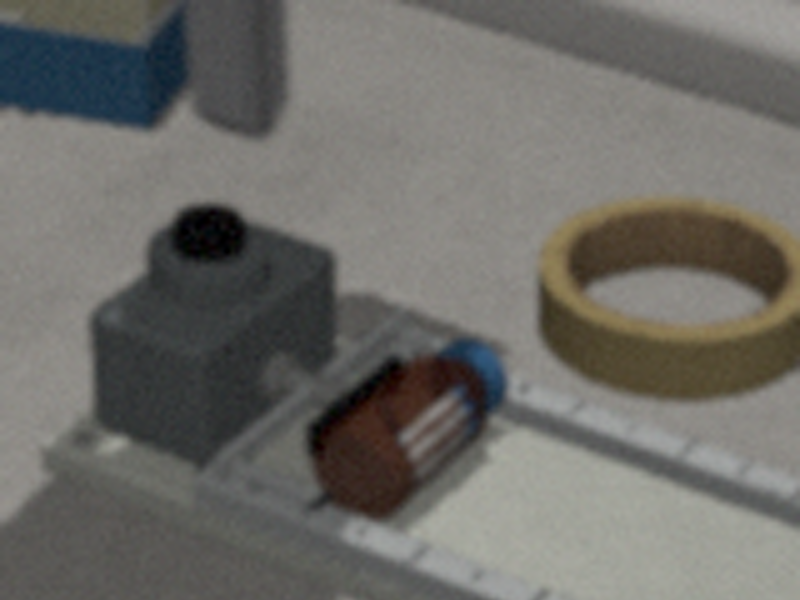

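The vial lies at the feeler on its own, with the button clear at crop (210,228), which gives (556,108,70). The fingertip is above it, so I'll centre and press.

Emit:
drive_tool(
  motion=[5, 2, 2, 0, 6, 1, 8, 0, 2, 0, 10, 0, 0, 0, 8, 0, 0, 0, 4, 0, 0, 0, 1, 0],
)

```text
clock: 33.25
eef_pos: [553.8, 104.2, 47.2]
eef_rot: [-3.135, 0.034, 1.594]
wrist_force: [1.2, 1.5, 2.7]
finger_gap: 0.2
```

Emit:
drive_tool(
  motion=[0, 0, 0, 0],
)

```text
clock: 33.33
eef_pos: [553.8, 103.9, 46.8]
eef_rot: [-3.135, 0.034, 1.593]
wrist_force: [0.1, 1.7, 2.6]
finger_gap: 0.6
```

Emit:
drive_tool(
  motion=[0, 0, -3, 0, 0, 0, -4, 0, 2, 1, -1, 0, 2, 1, 0, 0, 0, 0, 0, 0],
)

```text
clock: 33.75
eef_pos: [556.5, 107.5, 56.7]
eef_rot: [-3.137, 0.034, 1.592]
wrist_force: [0.9, 0.1, 0.3]
finger_gap: 0.5
```

Emit:
drive_tool(
  motion=[0, 0, 2, 0, 0, 0, 2, 0],
)

```text
clock: 33.92
eef_pos: [556.8, 107.6, 53.1]
eef_rot: [-3.138, 0.034, 1.592]
wrist_force: [0.2, 0.9, -0.8]
finger_gap: 0.3
```

Emit:
drive_tool(
  motion=[0, 0, 1, 0, 0, 0, 1, 0],
)

```text
clock: 34.08
eef_pos: [556.5, 107.5, 50.3]
eef_rot: [-3.137, 0.034, 1.592]
wrist_force: [0.7, 0.7, 0.2]
finger_gap: 0.6
```

Emit:
drive_tool(
  motion=[0, 0, 1, 0, 0, 0, 1, 0],
)

```text
clock: 34.25
eef_pos: [556.5, 107.4, 48.0]
eef_rot: [-3.137, 0.034, 1.592]
wrist_force: [-1.0, 1.0, 1.7]
finger_gap: 0.4
```

Emit:
drive_tool(
  motion=[0, 0, 0.9, 0, 0, 0, 0.9, 0],
)

```text
clock: 34.42
eef_pos: [556.5, 107.4, 46.2]
eef_rot: [-3.137, 0.034, 1.592]
wrist_force: [-0.7, -0.1, 3.1]
finger_gap: 0.5
```

Emit:
drive_tool(
  motion=[0, 0, 0.8, 0, 0, 0, 0.8, 0],
)

```text
clock: 34.58
eef_pos: [556.6, 107.4, 44.7]
eef_rot: [-3.137, 0.034, 1.592]
wrist_force: [-1.6, 0.3, 3.9]
finger_gap: 0.4
```

Emit:
drive_tool(
  motion=[0, 0, 0.7, 0, 0, 0, 0.7, 0],
)

```text
clock: 34.75
eef_pos: [556.7, 107.5, 44.1]
eef_rot: [-3.137, 0.034, 1.592]
wrist_force: [-5.9, 0.2, 13.6]
finger_gap: 0.4
```

The button is bottomed: force followed its spring to 3.9 N, then the hard stop at about 5 mm of travel. I'll lift clear and check.

Emit:
drive_tool(
  motion=[0, 0, -2, 0, 0, 0, -5, 0, 0, 0, -15, 0, 0, 0, -25, 0, 0, 0, -30, 0, 0, 0, -25, 0, 0, 0, -5, 0, 0, 0, 0, 0],
)

```text
clock: 35.42
eef_pos: [556.0, 110.7, 154.6]
eef_rot: [-3.134, 0.035, 1.592]
wrist_force: [0.8, -0.4, -0.2]
finger_gap: 0.6
```

```bash
python3 - <<'E'
from h import *
ci,im=save("scene","pics/s6.png")
a=cv2.imread("pics/s5.png")
cv2.imwrite("pics/s6c.png",cv2.resize(im[190:350,220:460,::-1],None,fx=3.3,fy=3.3,interpolation=cv2.INTER_CUBIC))
h=[cv2.cvtColor(x,cv2.COLOR_BGR2HSV) for x in(a,im[:,:,::-1].copy())]
for q in h:
    m=(q[...,0]<14)&(q[...,1]>100); m[:230]=0;m[285:]=0;m[:,:275]=0;m[:,340:]=0; print(np.argwhere(m).mean(0).round(2),m.sum())
s=read_state(); print(s['clock'],s['eef_pos'],s['wrist_force'])
E
```

```text
[255.82 296.32] 392
[255.83 295.96] 397
35.4667 [555.98746957 110.66036009 154.15810954] [ 0.01348285 -0.17990111  0.5198004 ]
```

View pics/s6c.png

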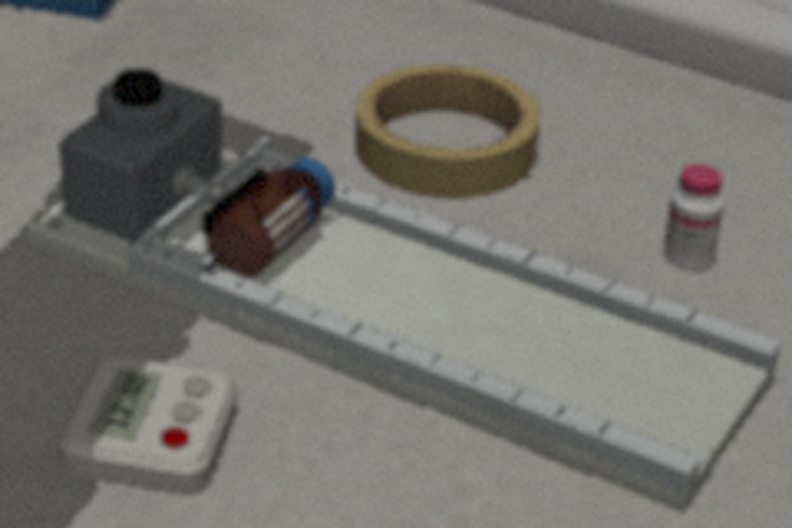

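The vial lies at the feeler (crop 265,220), its masked centroid within 0.4 px of where it was before the press. The timer, small vial and tape haven't moved, and the arm is clear.

```bash
python3 -c "
from cell import *
print(sign_off())"
```

```text
the job is handed in; nothing more can be done
None
```

The vial was rolled to the mark and held against the feeler, then left lying there on its own. The button was pressed after that, and the job was handed in at about 35.5 s with the arm clear.

**Feeler press:** the bar went in about 5.4 mm, at roughly 5.4–8.3 N for about 1.5 s. I then eased off over about 6 s.

**Vial at rest:** its side lies about 1.5–2 mm from where it first touched the feeler, inside the 4 mm limit. It crept back that far during the ease-off. It then stayed put while the fingers withdrew, and across the button press it moved no more than 0.4 px in the scene view.

**Button:** the first touch came down about 4 mm off centre, at about 2.6 N, and may have pressed it part-way, after the vial was already at rest. I lifted, re-centred and pressed it fully. The force followed the spring to 3.9 N, then peaked at 13.6 N on its end stop. I had no direct readout that the reading was taken.

**What went wrong:**
- **Missed first pass:** the fingertips turned out to sit about 28 mm above the reported TCP, so they passed over the vial without touching it. A light touch on the channel floor (peak about 16 N) confirmed the offset, and I redid the push from behind.
- **Offset at the button:** with the jaws shut, contact came about 7 mm higher than that offset and my estimate of the button's height predicted. I worked by force there instead.
- **Pictures:** I viewed 13, three over the budget of 10.

In the last picture the timer, small vial and tape looked unmoved.

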